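# Set the hole plate in the back-lit viewing frame

## Robot

A 7-joint arm with a two-finger parallel gripper is mounted at the origin on the work surface. World frame = base frame: x ahead of the robot, y to its left, z up, the work surface at z = 0. Lengths are in m, angles in rad, forces in N, time in s.
With the tool pointing down it reaches from about 0.425 to 0.825 m from the base axis. Payload 3.6 kg.
Tool frame: the origin (TCP) lies midway between the tips of the shut fingers; the grasp point (between the pads) lies 19 mm behind it; z points along the fingers, y is the line along which they close (so a half turn about z gives the same grasp; the last joint's range is limited). The gripper opens to 85 mm and grips with 20 to 120 N. Pads are 22 mm wide; open, the fingers measure 114 mm over their backs; the gripper's body (76 mm by 85 mm) begins 54 mm behind the grasp point. The pads swing forward as they close: fully open they stand 13 mm farther back than shut.
Start: joints at [-1.244, 0.615, -0.013, 1.423, 0.008, 1.103, -0.04], TCP at [0.225, 0.61, 0.197] pointing down, gripper open.
Joint ranges: [-3.12, 3.12], [-0.3, 2.06], [-1.34, 1.32], [0.26, 2.42], [-1.36, 4.5], [0.01, 1.98], [-2.84, 2.84]. Speed limits (rad/s): [2.79, 2.79, 3.14, 3.14, 3.14, 3.14, 3.14].

## Interface

Orientations are given as [roll, pitch, yaw] about the fixed x, y, z axes, in that order (R = Rz(yaw) Ry(pitch) Rx(roll)).
In Python, from cell import telemetry, cams, job gives the robot as it stands. The module is installed in compiled form; this text tells all that it offers.
- The arm moves only by the tool arm_command, never from a script. Its argument "deltas" is text: rows parted by semicolons, each of 7 numbers parted by spaces: the shift along the tool's x, y, z in mm, then the turn, a rotation vector about the tool's x, y, z in rad, then the gripper command: -1 is shut, 1 is fully open, values between are in proportion. In form: dx dy dz rx ry rz grip; .... A call has 1 to 20 rows; each row is the pose to reach, as a shift and turn from the pose commanded when the call began, along the tool's axes at that moment; what a row does not reach only later rows make up. A row lasts 1/12 s, in which the tool goes at most 41.7 mm and 7.16 degrees, less where a joint would pass 70% of its speed; a pose out of reach is approached as far as the arm can. A call with a gripper value outside its range is refused whole. The fingers move at their own pace and stop on an object; "force" is the grip in N (left out, the last holds). Time passes only in rows, so rows that repeat a pose let the fingers close. It gives the time, the measured TCP pose, the force, the opening and the grip force at its end, in the units of the state.
- telemetry.get_state(): the state, without advancing time (a new reading comes with each control period).
- cams.grab_frame(name): name is "side" or "top"; returns a dict with "color" (420x560x3 uint8, red, green, blue), "z_map" (420x560 float32, m along the optical axis (not along the pixel's ray), 0 where there is no reading), "intrinsics" (3x3 intrinsics, pixels), "extrinsics" (4x4, takes a point from world to camera coordinates). Camera axes: x right, y down, z forward; pixel columns grow to the right and rows downward; lengths in m; the calibration is good to about 2 mm. A picture is of the moment at which its call begins.
- job.hand_in(): hands the job in; it is judged then, once.
The state is a dict: "time": time; "joints": joint angles; "qvel": joint speeds; "joint_torque": joint torques, N m; "eef_pos": TCP position; "orientation": TCP orientation; "contact_force": force on the tool from outside, world axes, zero at the start; "torque": the same for the moment, N m; "width": opening from 0.0 (shut) to 1.0 (fully open); "grip_force": force on a finger pad.
Only numpy, scipy, OpenCV 4.12 (cv2) and the standard library are available. Lean on these libraries where they do the work, as an engineer would, in place of code of your own. Each camera call takes 0.05 s, during which the arm holds its last target. There are 200 camera calls.

## Task

At the watchmaker's bench, take the white plate with the round holes out of the wooden ledge and slide it upright, edgewise, down between the two upright guides of the lit viewing frame until it sits fully home on the frame's base; keep hold of it until it is at or close to the bottom, then let go. Either face may look forward. Leave the green plate and the brass plate standing where they are.

Things in the scene. Friction and masses are not known exactly. Their poses are not given: they have to be found in the camera images.
- white_plate: Loose white plastic plate, six round holes, 0.1 kg, upright in the groove of a fixed wooden ledge. In mm: 72 wide (y axis), 8 thick (x axis), 125 high (z, up); origin: centre of its bottom edge. The top 45 is plain: pinch it there across its thickness. Ledge 284 x 62 x 32 high; groove 22 deep, 11 wide, its floor 10 above the bench. The three plates stand in line in it, any order, 16 gaps between side edges.
- green_plate: Bystander: green plastic plate with two oblong windows, loose, standing in the same groove as the white plate; same size, axes and origin (in mm: 72 wide y, 8 thick x, 125 high z, origin at the centre of the bottom edge).
- brass_plate: Bystander: solid brass plate without holes, loose, standing in the same groove; same size, axes and origin (in mm: 72 wide y, 8 thick x, 125 high z, origin at the centre of the bottom edge).
- viewing_frame: Fixed; mm. Dark base 120 x 150 x 12, two upright U channels facing each other, blue mouths. Origin: on the bench midway between them; y runs from one to the other, z up. Home: plate at x = y = 0, foot on the base (z = 12), plate y along frame y. Inside, channels are 24 wide in x, 16 at the foot (taper from z = 30), end walls 92 apart in y; flared by 10 per side from z = 70 to 86. Lit panel at x = -56, 57 high.

How it is judged:
On the way, in this order (a step that is already met when the one before it is completed fails the run):
1. the white plate is lifted clear out of the ledge (height (world z) of white_plate above 0.04 m), for 0.1 s.
2. the white plate, still held, is slid down the guides to within 22 mm of the base (x of white_plate in the frame of viewing_frame between -0.013 and 0.013 m and y of white_plate in the frame of viewing_frame between -0.014 and 0.014 m and z of white_plate in the frame of viewing_frame below 0.034 m and contact force between the fingers and white_plate above 0.3 N), for 0.1 s.
At the end, for the whole second after the job is handed in: The white plate stands released and at rest in the viewing frame's guides: bottom edge on the base (origin within 6 mm of 12 mm above the bench), centred within 9 mm across its thickness and 14 mm along its width, upright within 17 degrees, in line with the frame within 12 degrees (x of white_plate in the frame of viewing_frame between -0.009 and 0.009 m and y of white_plate in the frame of viewing_frame between -0.014 and 0.014 m and z of white_plate in the frame of viewing_frame between 0.006 and 0.018 m and angle between the y axis of white_plate and the y axis of viewing_frame, either way round below 0.21 rad and angle between white_plate's own z axis and vertical below 0.3 rad and linear speed of white_plate below 0.02 m/s and contact force between the fingers and white_plate below 0.1 N); the robot touches nothing.
It fails at once if the green plate is knocked, shifted by more than 20 mm or tipped by more than 17 degrees (distance of green_plate from where it was at the start of the episode above 0.02 m or angle between green_plate's own z axis and vertical above 0.3 rad).
It fails at once if the brass plate is knocked, shifted by more than 20 mm or tipped by more than 17 degrees (distance of brass_plate from where it was at the start of the episode above 0.02 m or angle between brass_plate's own z axis and vertical above 0.3 rad).
It also fails if it takes over 48 s, if anything falls off the work surface, if the arm or the gripper's body presses on something with over 40 N, if the wrist force passes 120 N, or if a joint passes its speed limit or range.

## Working session

There is one attempt and no reset: what is moved stays moved. The work goes in short steps, Python scripts to look and compute and a tool call to move; the robot and the scene stay as the last step left them, time stands still between calls to the robot, and variables do not carry over. Pictures are saved under pics/ and viewed, at most 11 in all, crops included, and the job is handed in when it is done.

Besides the shell and the picture viewer there is one more tool, called after "Call:" in YAML: its name, and indented under it one key for each argument. arm_command: Moves the arm, as the interface text tells. Its arguments: {"type":"object","properties":{"deltas":{"type":"string"},"force":{"type":"number"}},"required":["deltas"]}

```bash
mkdir -p pics; cat > h.py <<'E'
import numpy as np, cv2
from cell import telemetry, cams, job
def grab(n,tag):
    f=cams.grab_frame(n); cv2.imwrite(f'pics/{tag}.png',f['color'][:,:,::-1]); np.savez(f'pics/{tag}.npz',**f); return f
def load(tag): return np.load(f'pics/{tag}.npz')
def world(f,u=None,v=None):
    K,E,z=f['intrinsics'],f['extrinsics'],f['z_map']
    vv,uu=np.mgrid[:z.shape[0],:z.shape[1]]
    p=np.stack([(uu-K[0,2])/K[0,0]*z,(vv-K[1,2])/K[1,1]*z,z],-1)
    w=(p-E[:3,3])@E[:3,:3]; w[z==0]=np.nan
    return w
E
python3 - <<'E'
from h import *
a=grab('side','s0');b=grab('top','t0')
for f in(a,b): print(np.round(f['extrinsics'],3).tolist(),f['intrinsics'].tolist())
s=telemetry.get_state();print({k:np.round(v,3).tolist() for k,v in s.items()})
E
```

```text
[[0.995, -0.102, 0.005, -0.543], [-0.067, -0.689, -0.722, 0.083], [0.077, 0.718, -0.692, 0.916], [0.0, 0.0, 0.0, 1.0]] [[470.3565372269786, 0.0, 277.94335732009245], [0.0, 470.3565372269786, 204.45693227073272], [0.0, 0.0, 1.0]]
[[-0.009, -1.0, -0.008, 0.008], [-0.985, 0.01, -0.171, 0.543], [0.171, 0.007, -0.985, 0.951], [0.0, 0.0, 0.0, 1.0]] [[497.54978836387914, 0.0, 285.45108971306905], [0.0, 497.54978836387914, 209.60734202920307], [0.0, 0.0, 1.0]]
{'time': 0.1, 'joints': [-1.245, 0.616, -0.013, 1.425, 0.008, 1.103, -0.04], 'qvel': [0.0, -0.001, -0.001, -0.004, 0.001, -0.002, 0.002], 'joint_torque': [0.001, -47.038, 0.26, -17.157, 0.01, 0.006, -0.0], 'eef_pos': [0.224, 0.609, 0.196], 'orientation': [-3.139, 0.0, 2.789], 'contact_force': [0.151, 0.277, -0.059], 'torque': [0.012, 0.032, -0.025], 'grip_force': 0.0, 'width': 0.998}
```

View pics/s0.png

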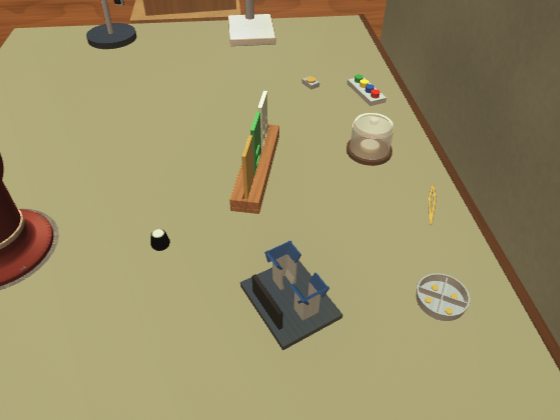

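View pics/t0.png

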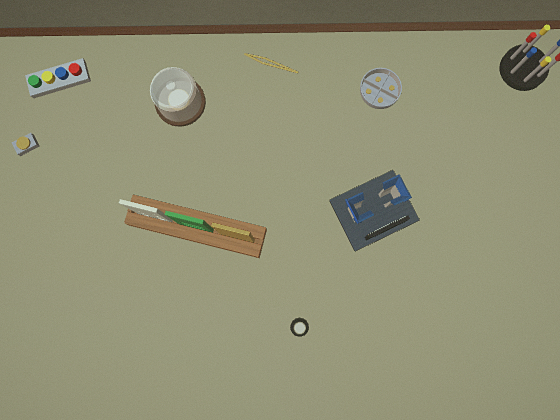

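The side picture shows the ledge with brass (248,165) nearest, green (256,140), then white (264,110) at the far end. The frame is at (290,300). In the top picture white is at (138,208), its ledge runs (130,200) to (262,250), and the frame's blue mouths are at (357,208) and (397,190).

```bash
cat > m.py <<'E'
from h import *
def rect(p,n):
    c,s,a=cv2.minAreaRect((p[:,:2]*1000).astype(np.float32)); print(n,len(p),'c',np.round(c,1),'size',np.round(s,1),'ang',round(a,1),'z',np.round(np.percentile(p[:,2],[5,50,95]),4))
for t in ('t0','s0'):
    f=load(t);w=world(f);c=f['color'].astype(int);r,g,b=c[...,0],c[...,1],c[...,2];z=w[...,2]
    near=lambda x0,x1,y0,y1:(w[...,0]>x0)&(w[...,0]<x1)&(w[...,1]>y0)&(w[...,1]<y1)
    L=near(.35,.7,-.0,.4); F=near(.35,.75,-.3,-.03)
    for n,m in (('plates_top',L&(z>.120)),('white',L&(z>.09)&(abs(r-b)<40)&(abs(r-g)<25)),('green',L&(z>.09)&(g>r+50)),('brass',L&(z>.09)&(r>b+50)),('ledge',L&(z>.026)&(z<.036)),
      ('base',F&(z>.008)&(z<.016)),('mouth',F&(z>.06)&(b>r+30)),('panel',F&(z>.045)&(b<70))):
        m=cv2.morphologyEx(m.astype(np.uint8),cv2.MORPH_OPEN,np.ones((2,2)))>0
        if m.sum()>5: rect(w[m],t+' '+n)
        if n in('white',) and m.sum()>5:
            p=w[m];k=np.round(p[:,2],2)
            for h in np.unique(k): q=p[k==h]; print('   z',h,len(q),np.round(q.mean(0),4))
    m=F&(z>.06)&(b>r+30); n_,lab,st,_=cv2.connectedComponentsWithStats(m.astype(np.uint8))
    for i in range(1,n_):
        if st[i,4]>20: rect(w[lab==i],f'  mouth{i}')
E
python3 m.py
python3 - <<'E'
import cv2
a=cv2.imread('pics/t0.png');cv2.imwrite('pics/c1.png',cv2.resize(a[160:260,100:280],None,fx=4.4,fy=4.4,interpolation=cv2.INTER_CUBIC))
cv2.imwrite('pics/c2.png',cv2.resize(a[160:260,315:435],None,fx=6,fy=6,interpolation=cv2.INTER_CUBIC))
E
```

```text
t0 plates_top 608 c [502.2 221.9] size [291.8   1.9] ang 63.1 z [nan nan nan]
t0 white 298 c [533.5 253.8] size [208.2  10.6] ang 74.0 z [0.08   0.1297 0.1364]
   z -0.0 4 [ 0.5641  0.3461 -0.0024]
   z 0.07 4 [0.5387 0.2885 0.0734]
   z 0.08 19 [0.5323 0.2622 0.0809]
   z 0.09 29 [0.5299 0.25   0.0902]
   z 0.1 25 [0.5294 0.2475 0.1003]
   z 0.11 31 [0.5298 0.2506 0.1107]
   z 0.12 23 [0.5321 0.2584 0.1199]
   z 0.13 122 [0.5372 0.2708 0.1326]
   z 0.14 41 [0.5372 0.2723 0.1361]
t0 green 166 c [515.1 187.1] size [70.4  6.1] ang 75.1 z [nan nan nan]
t0 brass 251 c [493.2 101.9] size [70.2  7.7] ang 76.3 z [nan nan nan]
t0 ledge 2933 c [nan nan] size [nan  0.] ang nan z [nan nan nan]
t0 base 2828 c [ 546.6 -184.6] size [118.7 154. ] ang 24.6 z [nan nan nan]
t0 mouth 656 c [ 562.3 -189.8] size [ 44.2 143.8] ang 24.0 z [nan nan nan]
t0 panel 178 c [ 506.7 -207.2] size [  7.2 103. ] ang 26.2 z [0.011  0.0547 0.0591]
  mouth1 381 c [ 574.  -213.8] size [51.6 37.4] ang 25.3 z [0.0708 0.0805 0.0863]
  mouth2 290 c [ 539.4 -139.9] size [51.6 37.7] ang 24.0 z [0.0717 0.0822 0.087 ]
s0 plates_
[... 404 characters left out ...]
 0.2827 0.1209]
   z 0.13 41 [0.5391 0.2719 0.132 ]
   z 0.14 16 [0.5367 0.2655 0.1357]
s0 green 80 c [519.2 196.4] size [89.9  4.7] ang 75.4 z [0.119  0.1329 0.1352]
s0 brass 286 c [497.  111.5] size [95.   5.9] ang 75.0 z [nan nan nan]
s0 ledge 1311 c [545.7 198.2] size [332.7  58.3] ang 66.2 z [nan nan nan]
s0 base 3135 c [ 552.3 -181.3] size [125.  143.9] ang 25.2 z [nan nan nan]
s0 mouth 743 c [ 564.3 -141.3] size [ 92.3 176.8] ang 24.8 z [nan nan nan]
s0 panel 327 c [ 516.9 -200.4] size [ 42.2 117.6] ang 36.0 z [nan nan nan]
  mouth1 417 c [ 539.2 -138.8] size [50.8 36.6] ang 24.8 z [0.0708 0.0802 0.0854]
  mouth2 335 c [ 573.7 -213.1] size [51.9 38.6] ang 25.4 z [0.072  0.0824 0.0859]
```

View pics/c2.png

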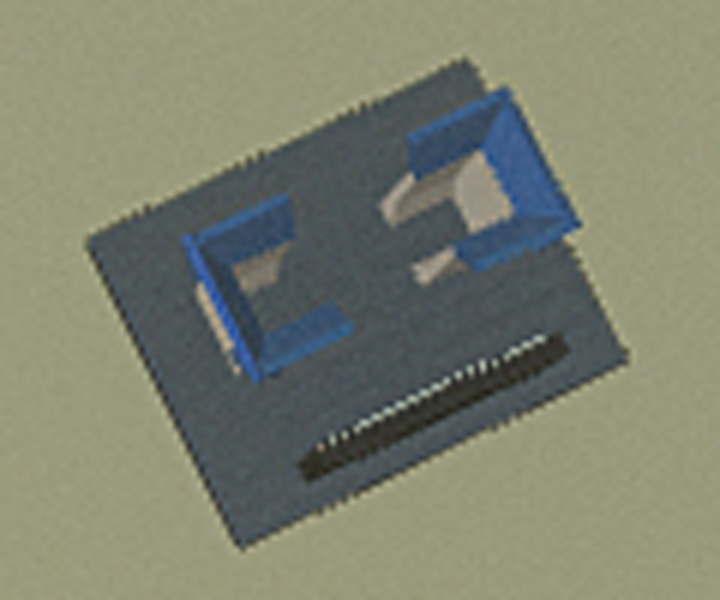

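View pics/c1.png

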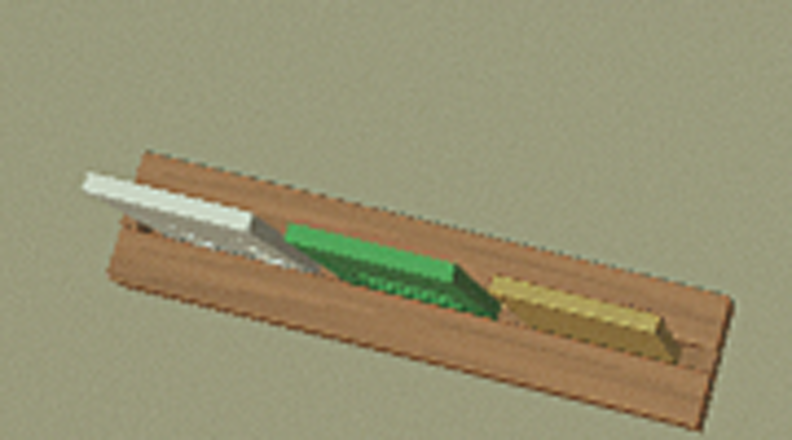

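The frame crop shows the left blue mouth around (265,290) and the right one around (490,175), giving a mid of about (556.6,-176.4) mm and a yaw of 25°. In the ledge crop, the white top edge runs (90,180)-(250,218), about 16 mm from green, with its centre at (537,272) mm and the plate yaw at -15°.

```bash
cat > d.py <<'E'
import sys
from h import *
from scipy.spatial.transform import Rotation as R
def delta(p,yawdeg):
    s=telemetry.get_state();A=R.from_euler('xyz',s['orientation']);B=R.from_euler('xyz',[np.pi,0,np.radians(yawdeg)])
    print('t',round(s['time'],2),'d mm',np.round(A.inv().apply(np.array(p)-s['eef_pos'])*1000,1),'rot',np.round((A.inv()*B).as_rotvec(),3))
if __name__=='__main__': a=list(map(float,sys.argv[1:])); delta(a[:3],a[3])
E
python3 d.py .537 .272 .197 75
```

```text
t 0.1 d mm [-409.9 -208.5   -0.6] rot [-0.002  0.002  1.48 ]
```

Call:
arm_command:
  deltas: "-25 -12 0 0 0 0.09 1; -50 -25 0 0 0 0.18 1; -75 -38 0 0 0 0.27 1; -100 -51 0 0 0 0.36 1; -125 -64 0 0 0 0.45 1; -150 -76 0 0 0 0.54 1; -175 -89 0 0 0 0.63 1; -200 -102 0 0 0 0.72 1; -225 -115 0 0 0 0.81 1; -250 -127 0 0 0 0.9 1; -275 -140 0 0 0 0.99 1; -300 -153 0 0 0 1.08 1; -325 -165 0 0 0 1.17 1; -350 -178 0 0 0 1.26 1; -370 -188 0 0 0 1.34 1; -390 -198 0 0 0 1.41 1; -402 -204 0 0 0 1.46 1; -410 -208.5 0 0 0 1.48 1; -410 -208.5 0 0 0 1.48 1; -410 -208.5 0 0 0 1.48 1"

```text
time: 1.77
eef_pos: [0.5366, 0.2735, 0.1966]
orientation: [-3.14, -0.0, 1.31]
contact_force: [1.2, 0.7, -0.4]
width: 0.999
grip_force: 0.0
```

```bash
python3 d.py .537 .272 .096 75; python3 - <<'E'
from h import *
a=grab('side','s1')['color'];b=grab('top','t1')['color']
cv2.imwrite('pics/j1.png',cv2.resize(np.hstack([a[60:220,180:330],b[120:280,80:290]]),None,fx=2.2,fy=2.2)[:,:,::-1])
E
```

```text
t 1.77 d mm [ -1.3   0.9 100.6] rot [-0.001 -0.     0.001]
```

View pics/j1.png

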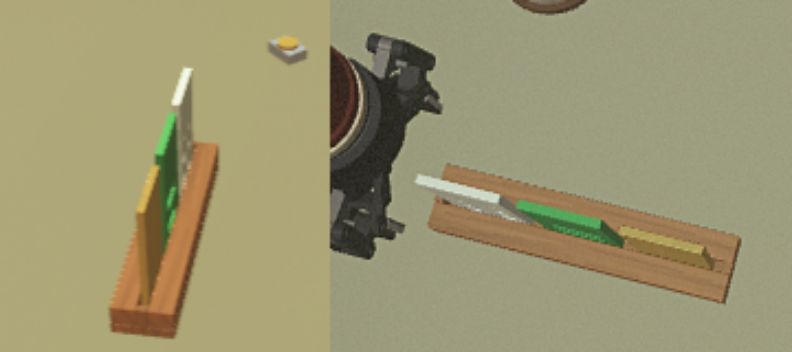

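```bash
python3 - <<'E'
from h import *
s=telemetry.get_state();print(s['time'],s['eef_pos'],s['joints'])
p=np.array([*s['eef_pos'],1]);im=[]
for n,t in(('side','s2'),('top','t2')):
    f=grab(n,t);c=f['extrinsics']@p;q=f['intrinsics']@c[:3];q=q[:2]/q[2];print(n,q)
    a=f['color'].copy();cv2.drawMarker(a,tuple(int(v) for v in q),(255,0,255),0,8);im.append(a[:300,:400])
cv2.imwrite('pics/j2.png',np.hstack(im)[:,:,::-1])
print(telemetry.get_state()['time'])
E
```

```text
1.8667 [0.53601219 0.27458249 0.19665527] [-0.75255824  0.5641416   0.40155428  1.57816281 -0.24521828  1.0500983
 -0.54250321]
side [260.73418214  73.42363058]
top [125.54676389 200.33650316]
1.9667
```

View pics/j2.png

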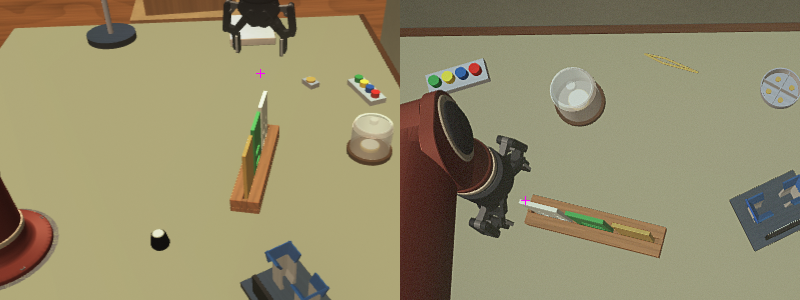

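The side half shows open fingertips at about (238,52) and (290,50), and the reported TCP projects lower, to (260,73). In the top half the tips are at (128,170) and (105,230), with the TCP at (125,200). That gap is larger than I expected, so I'll measure the fingertips from depth.

```bash
python3 - <<'E'
from h import *
for t in('s2','t2'):
    w=world(load(t)); m=(abs(w[...,0]-.537)<.12)&(abs(w[...,1]-.30)<.14)&(w[...,2]>.16)&(w[...,2]<.45)
    p=w[m]; ax=np.array([.966,-.259]); 
    d=(p[:,:2]-[.537,.272])@ax; e=(p[:,:2]-[.537,.272])@[.259,.966]
    print(t,len(p),'zmin',np.sort(p[:,2])[:5].round(3))
    for lo in np.arange(.16,.34,.01):
        k=(p[:,2]>lo)&(p[:,2]<lo+.01)
        if k.sum()>3: print(round(lo,2),k.sum(),'closing',d[k].min().round(3),d[k].max().round(3),'along',np.percentile(e[k],[5,50,95]).round(3))
E
```

```text
s2 2246 zmin [0.243 0.243 0.243 0.244 0.247]
0.24 22 closing -0.059 0.046 along [-0.011 -0.006  0.011]
0.25 73 closing -0.061 0.053 along [-0.009 -0.005  0.01 ]
0.26 72 closing -0.06 0.052 along [-0.01  -0.005  0.007]
0.27 78 closing -0.061 0.052 along [-0.01  -0.005  0.006]
0.28 80 closing -0.068 0.064 along [-0.012 -0.007  0.002]
0.29 215 closing -0.077 0.07 along [-0.011 -0.008  0.011]
0.3 251 closing -0.077 0.07 along [-0.015 -0.008  0.013]
0.31 288 closing -0.076 0.069 along [-0.016 -0.009  0.013]
0.32 258 closing -0.073 0.067 along [-0.017 -0.009 -0.001]
0.33 380 closing -0.073 0.066 along [-0.017 -0.008 -0.001]
t2 3608 zmin [0.244 0.245 0.245 0.246 0.246]
0.24 11 closing -0.057 0.044 along [-0.009 -0.005  0.005]
0.25 45 closing -0.059 0.053 along [-0.009 -0.006  0.   ]
0.26 48 closing -0.059 0.054 along [-0.01  -0.007 -0.002]
0.27 30 closing -0.059 0.047 along [-0.01  -0.009 -0.004]
0.28 44 closing -0.067 0.061 along [-0.011 -0.009  0.008]
0.29 314 closing -0.076 0.071 along [-0.011 -0.002  0.01 ]
0.3 207 closing -0.076 0.071 along [-0.015 -0.009  0.009]
0.31 193 closing -0.075 0.07 along [-0.016 -0.01   0.001]
0.32 141 closing -0.073 0.068 along [-0.017 -0.01   0.005]
0.33 177 closing -0.072 0.066 along [-0.011 -0.007  0.009]
```

Both cameras put the open tips at z≈0.243, where 0.210 was expected, so the tool sits about 33 mm higher than reported. It is also about 3 mm towards -n. I'll trust the images, go down partway and measure again.

Call:
arm_command:
  deltas: "0 1 10 0 0 0 1; -1 2 25 0 0 0 1; -1 3.5 40 0 0 0 1; -1 3.5 55 0 0 0 1; -1 3.5 70 0 0 0 1; -1 3.5 85 0 0 0 1; -1 3.5 95 0 0 0 1; -1 3.5 100 0 0 0 1; -1 3.5 100 0 0 0 1; -1 3.5 100 0 0 0 1"

```text
time: 2.8
eef_pos: [0.5406, 0.2709, 0.097]
orientation: [3.141, -0.0, 1.309]
contact_force: [0.2, 0.1, 0.3]
width: 1.002
grip_force: 0.0
```

```bash
cat > tip.py <<'E'
from h import *
import sys
tag,zlo,zhi=sys.argv[1],float(sys.argv[2]),float(sys.argv[3])
s=telemetry.get_state();print(s['time'],s['eef_pos'].round(4) if hasattr(s['eef_pos'],'round') else s['eef_pos'])
for n in('side','top'):
    f=grab(n,n[0]+tag);w=world(f);c=f['color'].astype(int)
    m=(abs(w[...,0]-.537)<.12)&(abs(w[...,1]-.28)<.10)&(w[...,2]>zlo)&(w[...,2]<zhi)&(c.max(-1)<90)
    p=w[m];d=(p[:,:2]-[.537,.272])@[.966,-.259];e=(p[:,:2]-[.537,.272])@[.259,.966]
    for nm,k in(('neg',d<-.012),('pos',d>.012)):
        if k.sum()>5: print(n,nm,k.sum(),'zmin',np.percentile(p[k][:,2],[0,2,5]).round(3),'d',np.percentile(d[k],[2,50,98]).round(3),'e',np.percentile(e[k],[2,50,98]).round(3))
a,b=load('s'+tag)['color'],load('t'+tag)['color']
cv2.imwrite(f'pics/j{tag}.png',cv2.resize(np.hstack([a[20:220,180:330],b[120:320,60:280]]),None,fx=2.1,fy=2.1)[:,:,::-1])
E
python3 tip.py 3 .06 .2
```

```text
2.8 [0.5406 0.2709 0.097 ]
side neg 162 zmin [0.144 0.149 0.153] d [-0.068 -0.049 -0.04 ] e [-0.014 -0.007  0.011]
side pos 156 zmin [0.151 0.155 0.159] d [0.042 0.055 0.075] e [-0.014 -0.008  0.01 ]
top neg 154 zmin [0.15  0.153 0.156] d [-0.071 -0.047 -0.039] e [-0.014 -0.007  0.008]
top pos 156 zmin [0.148 0.151 0.154] d [0.046 0.055 0.073] e [-0.013 -0.007  0.009]
```

View pics/j3.png

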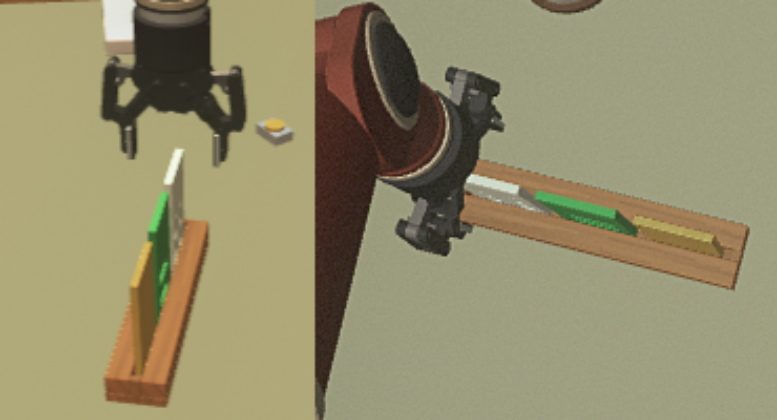

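The left half shows both fingertips (130,155) and (218,162) still above or beside the white plate's top (180,150). Depth agrees, with tips at z≈0.145, so the offset is real. I'll go 36 mm further and close.

Call:
arm_command:
  deltas: "0 -1 10 0 0 0 1; 0 -1 20 0 0 0 1; 0 -1 30 0 0 0 1; 0 -1 36 0 0 0 1; 0 -1 36 0 0 0 1; 0 -1 36 0 0 0 0.3; 0 -1 36 0 0 0 0.3; 0 -1 36 0 0 0 0.3; 0 -1 36 0 0 0 0; 0 -1 36 0 0 0 -0.3; 0 -1 36 0 0 0 -0.5; 0 -1 36 0 0 0 -0.7; 0 -1 36 0 0 0 -1; 0 -1 36 0 0 0 -1; 0 -1 36 0 0 0 -1; 0 -1 36 0 0 0 -1; 0 -1 36 0 0 0 -1"
  force: 40

```text
time: 4.32
eef_pos: [0.5395, 0.2711, 0.0611]
orientation: [3.141, -0.0, 1.309]
contact_force: [-1.2, -0.3, 2.3]
width: 0.088
grip_force: 40.0
```

```bash
python3 tip.py 4 .06 .2
```

```text
4.3167 [0.5395 0.2711 0.0611]
side neg 383 zmin [0.107 0.117 0.136] d [-0.056 -0.033 -0.013] e [-0.019 -0.01   0.01 ]
side pos 436 zmin [0.103 0.112 0.119] d [0.013 0.029 0.061] e [-0.019 -0.01   0.008]
top neg 311 zmin [0.105 0.121 0.141] d [-0.06  -0.038 -0.014] e [-0.018 -0.009  0.01 ]
top pos 231 zmin [0.103 0.111 0.14 ] d [0.014 0.047 0.063] e [-0.016 -0.01   0.01 ]
```

View pics/j4.png

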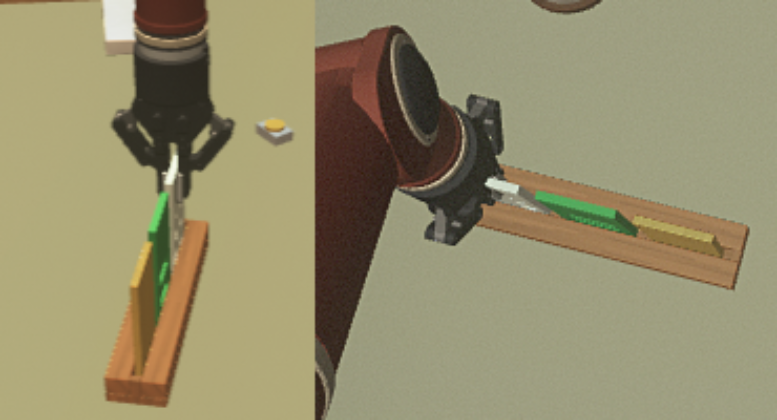

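The plate is pinched: the left half shows the fingers on either side of its top (175,160), and the opening reads 7.5 mm. Next, lift it 155 mm straight up, clear of the neighbouring plates.

Call:
arm_command:
  deltas: "0 0 -5 0 0 0 -1; 0 0 -12 0 0 0 -1; 0 0 -22 0 0 0 -1; 0 0 -34 0 0 0 -1; 0 0 -46 0 0 0 -1; 0 0 -60 0 0 0 -1; 0 0 -75 0 0 0 -1; 0 0 -90 0 0 0 -1; 0 0 -105 0 0 0 -1; 0 0 -120 0 0 0 -1; 0 0 -135 0 0 0 -1; 0 0 -148 0 0 0 -1; 0 0 -155 0 0 0 -1; 0 0 -155 0 0 0 -1; 0 0 -155 0 0 0 -1"

```text
time: 5.67
eef_pos: [0.5394, 0.271, 0.2163]
orientation: [3.141, -0.0, 1.309]
contact_force: [-0.2, 0.1, -1.7]
width: 0.084
grip_force: 39.6
```

```bash
python3 d.py .5566 -.1764 .215 115
```

```text
t 5.67 d mm [-427.6  132.5    1.2] rot [ 0.    -0.    -0.698]
```

Call:
arm_command:
  deltas: "-10 3 0 0 0 -0.02 -1; -30 9 0 0 0 -0.05 -1; -55 17 0 0 0 -0.09 -1; -80 25 0 0 0 -0.13 -1; -105 33 0 0 0 -0.17 -1; -130 40 0 0 0 -0.21 -1; -155 48 0 0 0 -0.25 -1; -180 56 0 0 0 -0.29 -1; -205 64 0 0 0 -0.33 -1; -230 71 0 0 0 -0.38 -1; -255 79 0 0 0 -0.42 -1; -280 87 0 0 0 -0.46 -1; -305 95 0 0 0 -0.5 -1; -330 102 0 0 0 -0.54 -1; -355 110 0 0 0 -0.58 -1; -380 118 0 0 0 -0.62 -1; -402 125 0 0 0 -0.66 -1; -418 130 0 0 0 -0.685 -1; -428 132.5 0 0 0 -0.698 -1; -428 132.5 0 0 0 -0.698 -1"

```text
time: 7.33
eef_pos: [0.555, -0.1806, 0.2148]
orientation: [-3.138, 0.001, 2.001]
contact_force: [-0.7, -0.3, -1.3]
width: 0.086
grip_force: 39.6
```

```bash
cat > pl.py <<'E'
from h import *
import sys
tag=sys.argv[1]
s=telemetry.get_state();print(round(s['time'],2),np.round(s['eef_pos'],4),np.round(s['orientation'],3))
O=np.array([.5566,-.1764]);a=np.radians(25.1);X=np.array([np.cos(a),np.sin(a)]);Y=np.array([-X[1],X[0]])
for n in('side','top'):
    f=grab(n,n[0]+tag);w=world(f);c=f['color'].astype(int);z=w[...,2]
    x=(w[...,:2]-O)@X;y=(w[...,:2]-O)@Y
    m=(abs(x)<.03)&(abs(y)<.055)&(z>.09)&(c.min(-1)>95)&(np.ptp(c,axis=-1)<35)
    m=cv2.erode(m.astype(np.uint8),np.ones((2,2)))>0
    k=np.round(z,2)
    for h in np.unique(k[m]):
        q=m&(k==h)
        if q.sum()>6: print(n,'z',round(float(h),2),q.sum(),'x',np.percentile(x[q],[5,50,95]).round(4),'y',np.percentile(y[q],[2,50,98]).round(4),'slope',np.polyfit(y[q],x[q],1)[0].round(3))
    print(n,'z range',np.percentile(z[m],[.5,99.5]).round(4))
A,B=load('s'+tag)['color'],load('t'+tag)['color']
cv2.imwrite(f'pics/j{tag}.png',cv2.resize(np.hstack([A[130:350,200:380],B[120:340,270:450]]),None,fx=2.2,fy=2.2)[:,:,::-1])
E
python3 pl.py 5
```

```text
7.33 [ 0.555  -0.1806  0.2148] [-3.138e+00  1.000e-03  2.001e+00]
side z 0.17 11 x [-0.0061 -0.0048 -0.0028] y [-0.0205 -0.0172  0.0182] slope -0.008
side z 0.29 69 x [-0.0059 -0.0026  0.0015] y [-0.035  -0.0197 -0.0035] slope 0.109
side z 0.42 15 x [-0.0278 -0.0232 -0.0181] y [-0.0288 -0.0248 -0.0192] slope -1.101
side z 0.43 58 x [-0.0285 -0.0239 -0.017 ] y [-0.0298 -0.0255 -0.0187] slope -1.037
side z range [0.1709 0.4301]
top z 0.17 24 x [-0.0066 -0.0062 -0.0048] y [-0.0117  0.0159  0.0378] slope 0.012
top z 0.18 18 x [-0.0065 -0.0061 -0.002 ] y [-0.0056  0.0282  0.038 ] slope 0.052
top z 0.19 17 x [-0.0064 -0.0061 -0.0034] y [-0.0025  0.0179  0.0371] slope 0.04
top z 0.2 21 x [-0.0063 -0.006  -0.0015] y [-0.0023  0.0244  0.0376] slope 0.062
top z 0.21 18 x [-0.0063 -0.0061 -0.0027] y [0.0002 0.0244 0.0376] slope 0.046
top z 0.22 22 x [-0.0063 -0.006  -0.001 ] y [0.002  0.0261 0.0377] slope 0.077
top z 0.23 15 x [-0.0061 -0.0059 -0.0031] y [0.0059 0.0258 0.0372] slope 0.046
top z 0.24 16 x [-0.0061 -0.0058 -0.0016] y [0.0098 0.0309 0.0377] slope 0.093
top z 0.25 17 x [-0.0062 -0.0059 -0.0006] y [0.0124 0.0322 0.0382] slope 0.122
top z 0.26 22 x [-0.0117 -0.0058 -0.0033] y [0.0096 0.0262 0.038 ] slope 0.207
top z 0.27 21 x [-0.0061 -0.0056  0.0046] y [0.0099 0.0266 0.0377] slope -0.011
top z 0.28 23 x [-0.006  -0.0058  0.0039] y [0.0099 0.0287 0.0378] slope -0.093
top z 0.29 92 x [-0.0057 -0.0026  0.0015] y [0.0078 0.02   0.0372] slope -0.056
top z range [0.1661 0.2907]
```

View pics/j5.png

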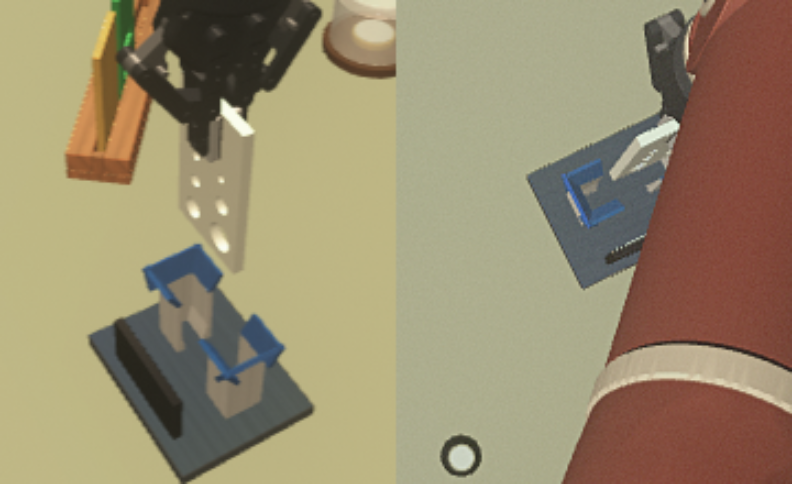

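The left half shows the plate held upright above the frame and in line with it, with its foot at about (240,265). It is centred to within about 2 mm, with the foot at z≈0.166. I'll check that the arm has settled before correcting.

```bash
python3 d.py .5566 -.1764 .215 115; python3 pl.py 6 | grep -E "0.29|0.18 |0.25|^[0-9]|range"
```

```text
t 7.43 d mm [-0.5  0.5 -0. ] rot [-0.001 -0.002 -0.001]
7.43 [ 0.556  -0.1762  0.215 ] [-3.140e+00 -2.000e-03  2.006e+00]
side z 0.29 71 x [-0.0031  0.      0.003 ] y [-0.0304 -0.0163 -0.0032] slope 0.045
side z 0.42 19 x [-0.0276 -0.0229 -0.0162] y [-0.0259 -0.0198 -0.0142] slope -0.942
side z range [0.1711 0.4303]
top z 0.17 21 x [-0.0046 -0.0041 -0.0029] y [-0.0088  0.0152  0.0346] slope 0.003
top z 0.18 17 x [-0.0044 -0.0041 -0.0002] y [-0.0027  0.0275  0.04  ] slope 0.045
top z 0.25 21 x [-0.0088 -0.0041 -0.0014] y [0.0113 0.0261 0.0397] slope 0.132
top z 0.29 89 x [-0.004  -0.0008  0.0029] y [0.0102 0.0229 0.0398] slope -0.05
top z range [0.1644 0.2909]
```

The arm has settled: x is centred and y is about +4 mm. Shift the tool by -4 in x and descend.

Call:
arm_command:
  deltas: "-2 0 5 0 0 0 -1; -4 0 15 0 0 0 -1; -4 0 30 0 0 0 -1; -4 0 45 0 0 0 -1; -4 0 58 0 0 0 -1; -4 0 68 0 0 0 -1; -4 0 76 0 0 0 -1; -4 0 84 0 0 0 -1; -4 0 92 0 0 0 -1; -4 0 99 0 0 0 -1; -4 0 106 0 0 0 -1; -4 0 112 0 0 0 -1; -4 0 118 0 0 0 -1; -4 0 123 0 0 0 -1; -4 0 127 0 0 0 -1; -4 0 130 0 0 0 -1; -4 0 130 0 0 0 -1; -4 0 130 0 0 0 -1"

```text
time: 9.03
eef_pos: [0.5583, -0.1803, 0.0859]
orientation: [-3.142, 0.0, 2.007]
contact_force: [0.4, -0.3, -0.9]
width: 0.089
grip_force: 39.5
```

```bash
python3 pl.py 7 | grep -E "0.1[0-9] |^[0-9]|range"
```

```text
9.03 [ 0.5583 -0.1803  0.0859] [-3.142  0.     2.007]
side z 0.16 42 x [-0.0022  0.0005  0.0045] y [-0.0359 -0.025  -0.0087] slope 0.111
side z 0.3 46 x [-0.0285 -0.0218 -0.0116] y [-0.0326 -0.0262 -0.0155] slope -1.034
side z range [0.1559 0.2998]
top z 0.11 10 x [-0.0046 -0.0045 -0.0012] y [0.0141 0.0271 0.0339] slope 0.119
top z 0.12 10 x [-0.0048 -0.0044 -0.0001] y [0.014  0.0304 0.0341] slope 0.158
top z 0.13 9 x [-0.0048 -0.0044 -0.0005] y [0.0174 0.0277 0.0346] slope 0.16
top z 0.14 10 x [-0.0047 -0.0044  0.0037] y [0.0084 0.0253 0.0337] slope -0.123
top z 0.15 10 x [-0.0046 -0.0043  0.0027] y [0.009  0.0302 0.0345] slope -0.197
top z 0.16 40 x [-0.0044 -0.0015  0.0014] y [0.0129 0.0238 0.0339] slope -0.122
top z range [0.0905 0.1632]
```

View pics/j7.png

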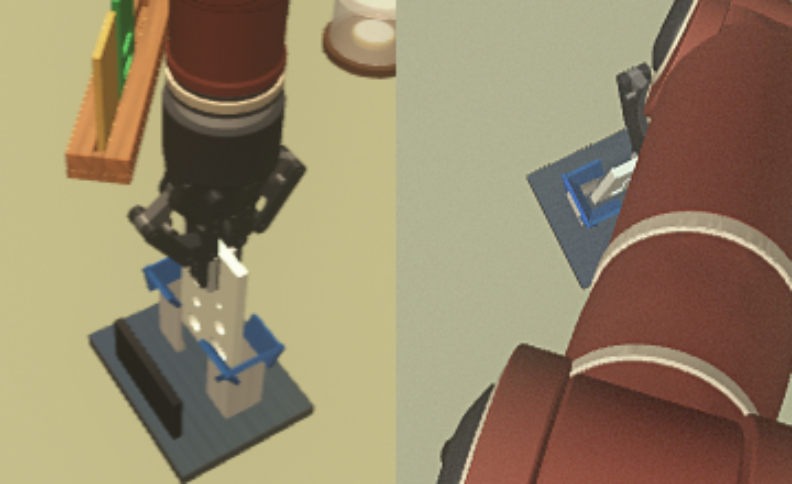

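The plate is between the guides in the left half, with its top edge at (235,260). Its foot is at z≈0.037, it is centred to about 1 mm and there is no contact force. Descend the last stretch slowly.

Call:
arm_command:
  deltas: "0 0 4 0 0 0 -1; 0 0 8 0 0 0 -1; 0 0 12 0 0 0 -1; 0 0 15 0 0 0 -1; 0 0 18 0 0 0 -1; 0 0 20 0 0 0 -1; 0 0 22 0 0 0 -1; 0 0 23 0 0 0 -1; 0 0 23 0 0 0 -1; 0 0 23 0 0 0 -1; 0 0 23 0 0 0 -1"

```text
time: 10.05
eef_pos: [0.5583, -0.1803, 0.0631]
orientation: [3.141, 0.0, 2.007]
contact_force: [-0.3, 0.0, 0.6]
width: 0.092
grip_force: 39.8
```

```bash
python3 pl.py 8 | grep -E "0.1[0-9] |^[0-9]|range"
```

```text
10.05 [ 0.5583 -0.1803  0.0631] [3.141 0.    2.007]
side z 0.14 45 x [-0.0025  0.0005  0.0029] y [-0.0347 -0.0205 -0.0073] slope 0.053
side z range [0.1245 0.2764]
top z 0.11 9 x [-0.0048 -0.0045 -0.0011] y [0.0178 0.0299 0.0343] slope 0.125
top z 0.12 9 x [-0.0048 -0.0045  0.0032] y [0.0083 0.0325 0.0344] slope -0.199
top z 0.13 18 x [-0.0048 -0.0019  0.0013] y [0.0144 0.0284 0.0344] slope -0.096
top z 0.14 24 x [-0.0041 -0.0018  0.0008] y [0.0168 0.0241 0.0339] slope 0.017
top z range [0.0906 0.1387]
```

The foot is about 1 mm above the base. Release, then withdraw straight up.

Call:
arm_command:
  deltas: "0 0 1 0 0 0 -1; 0 0 1 0 0 0 -0.7; 0 0 1 0 0 0 -0.5; 0 0 1 0 0 0 -0.2; 0 0 1 0 0 0 0.1; 0 0 1 0 0 0 0.1; 0 0 1 0 0 0 0.1; 0 0 -5 0 0 0 0.1; 0 0 -15 0 0 0 0.1; 0 0 -30 0 0 0 0.1; 0 0 -45 0 0 0 0.1; 0 0 -60 0 0 0 0.1; 0 0 -80 0 0 0 0.1; 0 0 -100 0 0 0 0.1; 0 0 -120 0 0 0 0.1; 0 0 -135 0 0 0 0.1; 0 0 -140 0 0 0 0.1; 0 0 -140 0 0 0 0.1; 0 0 -140 0 0 0 0.1"

```text
time: 11.73
eef_pos: [0.5579, -0.1801, 0.2028]
orientation: [-3.141, -0.0, 2.007]
contact_force: [-0.2, -0.0, 0.4]
width: 0.55
grip_force: 0.0
```

```bash
python3 pl.py 9 | grep -E "0.1[0-9] |^[0-9]|range"
```

```text
11.73 [ 0.5579 -0.1801  0.2028] [-3.141 -0.     2.007]
side z 0.13 12 x [-0.0007  0.0007  0.003 ] y [-0.0317 -0.0001  0.0322] slope 0.002
side z 0.14 89 x [-0.0018  0.0006  0.003 ] y [-0.035  -0.0028  0.03  ] slope 0.0
side z 0.42 36 x [-0.0278 -0.0228 -0.0157] y [-0.0314 -0.0257 -0.0181] slope -0.942
side z range [0.134  0.4182]
top z 0.1 16 x [-0.005  -0.0048 -0.0047] y [-0.0212  0.0043  0.0291] slope 0.003
top z 0.11 20 x [-0.005  -0.0048 -0.0019] y [-0.0203  0.0113  0.0342] slope 0.04
top z 0.12 16 x [-0.0052 -0.005  -0.0027] y [-0.021   0.0119  0.034 ] slope 0.027
top z 0.13 32 x [-0.0052 -0.0046  0.0001] y [-0.0183  0.0133  0.034 ] slope 0.026
top z 0.14 80 x [-0.0049 -0.0022  0.0001] y [-0.0206  0.004   0.033 ] slope -0.003
top z range [0.0905 0.2735]
```

View pics/j9.png

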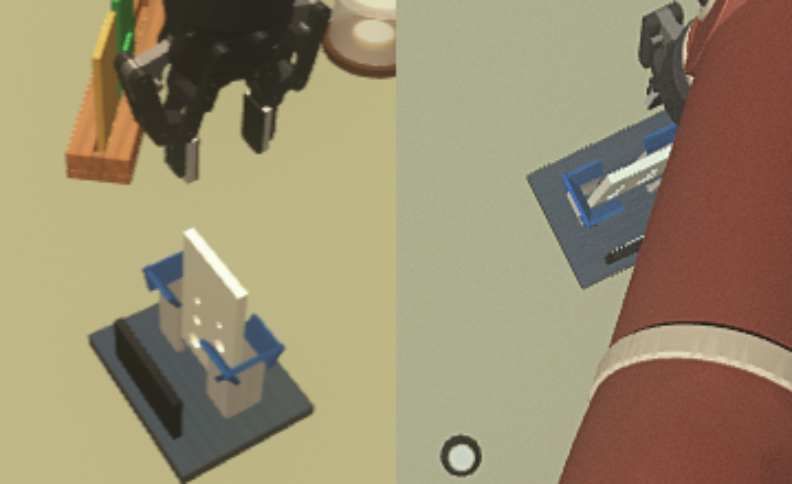

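The plate stands upright in the guides with its top edge from (188,232) to (245,295). It is seated and centred, and the gripper is clear above it.

```bash
python3 -c "
from cell import job; print(job.hand_in())"
```

```text
the job is handed in; nothing more can be done
None
```

The white plate is home in the viewing frame, released and upright, centred within about 2 mm on the last pictures. The green and brass plates were not touched, and the job is handed in; the hand-in returned no verdict.

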